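Clamp the blank with the lever bolt

ROBOT

A 6-joint arm with a two-finger parallel gripper is mounted at the origin on the work surface. World frame = base frame: x ahead of the robot, y to its left, z up, the work surface at z = 0. Lengths are in mm, angles in rad, forces in N, time in s.
With the tool pointing down it reaches from about 250 to 800 mm from the base axis. Payload 3.9 kg.
Tool frame: the origin (TCP) lies at the very end of the fingers, on their centre line; the grasp point (between the pads) lies 19 mm behind it (env.tcp_to_grasp is the z of the grasp point in the tool frame, in mm); z points along the fingers, y is the direction in which the jaws open and shut (so a half turn about z gives the same grasp; the last joint's range is limited). The gripper opens to 85 mm and grips with 20 to 120 N. Pads are 22 mm wide; open, the fingers measure 114 mm over their backs; the gripper's body (76 mm by 85 mm) begins 54 mm behind the grasp point. The pads swing forward as they close: fully open they stand 13 mm farther back than shut.
Start: joints at [1.343, 0.26, -0.138, 1.173, 0, 1.571], TCP at [118.559, 511.428, 231.304] pointing down, gripper open.
Joint ranges: [-2.78, 2.78], [-0.83, 1.72], [-1.28, 1.37], [-1.9, 2.12], [-1.57, 1.48], [-3.14, 3.14]. Speed limits (rad/s): [2.57, 2.57, 3.14, 3.14, 3.14, 3.14].

INTERFACE

Orientations are given as a unit quaternion [w, x, y, z].
In Python, from plant import env gives the robot as it stands.
- The arm moves only by the tool carry_out, never from a script. Its argument "moves" is a list of rows, each a list of 5 numbers: the closure in counts, from 0 (fully open) to 255 (shut), then the shift along the world's x, y, z in cm, then the turn about the world's z in rad. In form: [[gripper, dx, dy, dz, turn], ...]. A call has 1 to 5 rows; each row shifts and turns the commanded pose from where the row before left it; what a row does not reach is not made up. A row lasts 1/12 s, in which the tool goes at most 41.7 mm and 7.16 degrees, less where a joint would pass 70% of its speed; a pose out of reach is approached as far as the arm can. A call with a gripper value outside its range is refused whole. The fingers move at their own pace and stop on an object; "grip_force" is the grip in N (left out, the last holds). Time passes only in rows, so rows that do not move let the fingers close. It gives the time, the measured TCP pose, the force and the opening at its end, in the units of the state.
- env.sense(): the state, without advancing time (a new reading comes with each control period).
- env.snapshot(name): name is "scene" or "top" or "wrist"; returns the picture (400x640x3 uint8, red, green, blue); there is no depth.
- env.camera_model(name): a dict with "fx", "fy", "cx", "cy" (pixels), "R" (3x3) and "t" (3): a world point X has camera coordinates R X + t. Camera axes: x right, y down, z forward; pixel columns grow to the right and rows downward; lengths in mm; the calibration is good to about 2 mm. A picture is of the moment at which its call begins: read the wrist's pose just before it. camera_model takes no time and is no camera call; for the wrist camera it gives the pose at the moment of the call.
- env.job_done(): hands the job in, once; it reports no verdict.
The state is a dict: "time_s": time; "qpos": joint angles; "joint_vel": joint speeds; "tau": joint torques, N m; "tool_pos": TCP position; "tcp_rot": TCP orientation; "contact_force": force on the tool from outside, world axes, zero at the start; "wrist_torque": the same for the moment, N m; "gripper_width": finger opening in mm.
Only numpy, scipy, OpenCV 4.12 (cv2) and the standard library are available. Lean on these libraries where they do the work, as an engineer would, in place of code of your own. Each camera call takes 0.05 s, during which the arm holds its last target. There are 200 camera calls.

TASK

Clamp the aluminium block in its fixture: turn the bolt clockwise by its upright lever until its foot is snug on the block, not so hard that it marks it, then let go and fold the lever fully closed onto its rest. Leave the block seated in its nest and everything else on the table where it is.

Things in the scene. Friction and masses are not known exactly. Their poses are not given: they have to be found in the camera images.
- fixture: fixed steel clamping fixture on the table, at any yaw up to 0.8 rad: base plate 150 x 170 mm (x, y), 15 mm thick, a shallow square nest in its middle (walls 10 mm high) and a grey bridge over it, posts at y = +-66 mm. Origin: centre of the base's underside, straight below the bolt's axis; z up
- bridge_top (a point): centre of the top of the bridge's crossbar, on the bolt's axis, 100 mm above the table. The crossbar is 36 mm wide (x) and 152 mm long (y); a screw head stands 7 mm proud at each end, 66 mm from the middle
- block: bare aluminium block, 50 x 50 x 40 mm, 0.27 kg, lying loose in the nest (15 mm above the table, 1 mm play each side) under the bolt. Origin: centre of its underside
- clamp_bolt: lever-headed clamp bolt, upright in the middle of the bridge, dark head 32 mm across. Origin: where its axis meets the lever's hinge pin, about 131 mm above the table at the start; z up; y along the pin; x to the side to which the lever folds, where a dark rest sticks out. Right-hand quick thread: turned clockwise seen from above, bolt and lever go down 16 mm a turn (2.55 mm per rad)
- bolt_axis (a point): a point on the bolt's axis 20 mm under the pin, at the head's underside; turns and sinks with the bolt. Below the bridge the bolt carries a stiff brass foot, 20 mm across. How far the foot sticks out was set by hand and is not measured: at the start it is 1 to 6 mm clear of the block, so the turn needed, 0.5 to 2.8 rad, must be felt
- rest_end (a point): outer end of the dark rest on the head for the closed lever, 42 mm from the axis along the bolt's +x, 8 mm under the pin, 14 mm wide. Feel of the bolt: turning takes 0.15 N m while the foot is free; once it meets the block, about 1 N m more per rad. Snug: 0.35 to 0.5 N m (15 to 35 N on the block); well past that marks it. Held still after a slow turn: 0.05 to 0.1 free, 0.25 snug
- lever (a joint): folding angle of the lever, rad: 0 = open, upright along the bolt's axis; 1.57 = fully closed, level on its rest towards the bolt's +x. Starts at 0 to 0.12, stays where it is left. Stiff: 0.25 to 0.3 N m; as it closes, a cam pushes the foot 0.5 mm farther onto the block
- lever_tip (a point): middle of the lever's end, 77 mm from the hinge pin; z along the lever away from the pin. The lever is a red flat paddle with a black end, 12 mm thick and 24 to 26 mm wide (along the pin). Open, it is the handle to turn the bolt by, pinched on its two wide faces from above
- spare0: spare block, same as the clamped one, on the steel tray; bystander, origin under its middle
- spare1: spare block on the tray; bystander, origin under its middle
- spare2: spare block on the tray; bystander, origin under its middle
- hex_key: black L-shaped hex key, 100 mm long, 6 mm thick, lying on the table beside the fixture; bystander, origin under its middle
- caliper: steel caliper with a black slide, 170 mm long, lying on the table; bystander, origin under its middle
- driver: screwdriver lying on the table; bystander, origin under its middle
- brush: brush lying on the table; bystander, origin under its middle
- oil_can: oil can, 60 mm across, 150 mm tall, standing; bystander, origin under its middle

How it is judged:
By the outcome, as a careful person would: the job done as asked, in the order asked, and still so for the second after the job is handed in, with the robot touching nothing.
It also fails if it takes over 72 s, if anything falls off the work surface, if the arm or the gripper's body presses on something with over 40 N, if the wrist force passes 120 N, or if a joint passes its speed limit or range.

## Working session

There is one attempt and no reset: what is moved stays moved. The work goes in short steps, Python scripts to look and compute and a tool call to move; the robot and the scene stay as the last step left them, time stands still between calls to the robot, and variables do not carry over. Pictures are saved under pics/ and viewed, on a budget of 10 in all, crops included, one or two more only if the job needs it, and the job is handed in when it is done.

Besides the shell and the picture viewer there is one more tool, called after ">>>" by a JSON object that holds its "api" and its "payload". carry_out: Moves the arm, as the interface text tells. Its arguments: {"type":"object","properties":{"moves":{"type":"array","items":{"type":"array","items":{"type":"number"}}},"grip_force":{"type":"number"}},"required":["moves"]}

```bash
mkdir -p pics; ls; python3 - <<'E'
from plant import env
import cv2,numpy as np
s=env.sense();print(s)
for n in("scene","top"):
    im=env.snapshot(n);cv2.imwrite(f"pics/{n}0.png",im[...,::-1])
    m=env.camera_model(n);print(n,m)
E
```

```text
pics
{'time_s': 0.0, 'qpos': array([ 1.34296788e+00,  2.60670956e-01, -1.39380136e-01,  1.17270201e+00,
       -1.81670801e-05,  1.57080450e+00]), 'joint_vel': array([-5.75001992e-05,  1.74620675e-03,  6.37316687e-04,  1.31555074e-03,
        9.49026388e-04,  2.00409293e-03]), 'tau': array([ 4.98230420e-04, -4.05682611e+01,  2.53919059e+01,  1.87468110e-02,
        2.48165152e-04,  1.16456357e-05]), 'tool_pos': array([118.42831582, 510.7627288 , 230.46756914]), 'tcp_rot': array([-1.02182802e-04,  1.13672016e-01,  9.93517849e-01, -9.73079965e-04]), 'contact_force': array([ 0.43579924, -0.00903117, -0.17535687]), 'wrist_torque': array([0.00468706, 0.02554714, 0.03415003]), 'gripper_width': 85.4399853853686}
scene {'fx': 386.9494776728441, 'fy': 386.9494776728441, 'cx': 315.22199633448184, 'cy': 195.70158252606356, 'R': array([[-0.70090084,  0.71282332, -0.02491837],
       [ 0.41811641,  0.38231755, -0.82402182],
       [-0.57785524, -0.58797636, -0.56600982]]), 't': array([ 376.70538003, -154.92510607, 1723.32134945])}
top {'fx': 474.84361965375865, 'fy': 474.84361965375865, 'cx': 315.369992787457, 'cy': 199.33202945674935, 'R': array([[ 2.22199015e-02, -9.99752887e-01, -6.64202066e-04],
       [-9.80062473e-01, -2.16510577e-02, -1.97506405e-01],
       [ 1.97443218e-01,  5.03953237e-03, -9.80301371e-01]]), 't': array([  64.97840414,  621.94029486, 1480.04841457])}
```

View pics/top0.png

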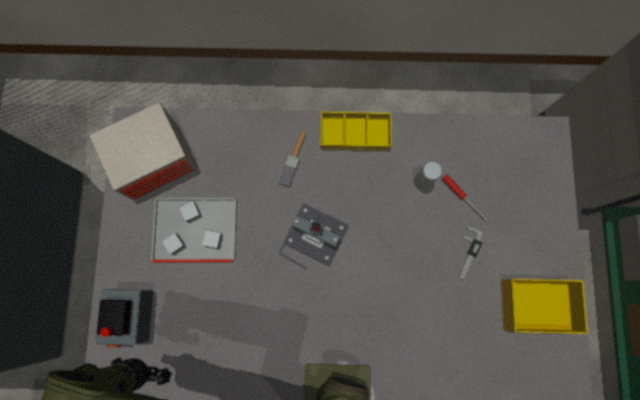

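View pics/scene0.png

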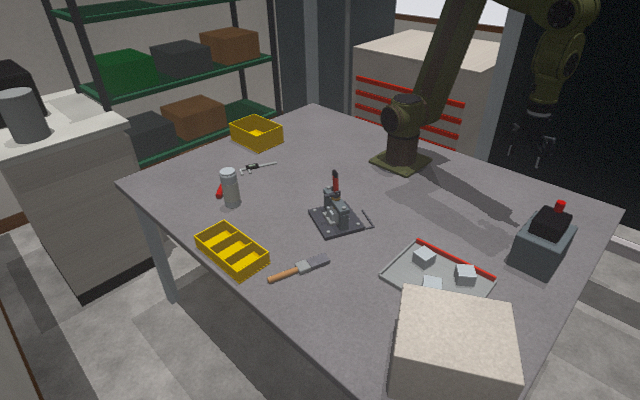

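The top view shows the fixture at about (315,233) with the bridge running from lower right to upper left. In the scene view the red lever is near (335,180). I'll enlarge both.

```bash
python3 - <<'E'
import cv2,numpy as np
a=cv2.imread("pics/top0.png")[195:275,270:360];b=cv2.imread("pics/scene0.png")[160:245,300:380]
a=cv2.resize(a,(450*88//100,352),interpolation=cv2.INTER_CUBIC);b=cv2.resize(b,(400,425),interpolation=cv2.INTER_CUBIC)
c=np.zeros((425,800,3),np.uint8);c[:352,:396]=a;c[:425,400:800]=b
cv2.imwrite("pics/crop0.png",c)
E
```

```text
(no output)
```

View pics/crop0.png

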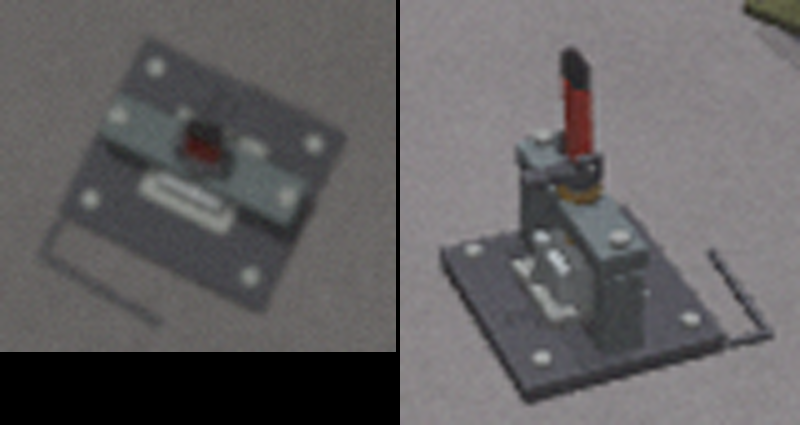

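```bash
cat > h.py <<'E'
from plant import env
import cv2,numpy as np
def back(m,uv,z):
    d=m["R"].T@np.array([(uv[0]-m["cx"])/m["fx"],(uv[1]-m["cy"])/m["fy"],1]);c=-m["R"].T@m["t"]
    return c+d*(z-c[2])/d[2]
def proj(m,X):
    p=m["R"]@np.asarray(X,float)+m["t"];return np.array([m["fx"]*p[0]/p[2]+m["cx"],m["fy"]*p[1]/p[2]+m["cy"]])
E
python3 - <<'E'
from h import *
np.set_printoptions(precision=1,suppress=True)
t=env.camera_model("top");s=env.camera_model("scene");w=env.camera_model("wrist")
B=[back(t,p,15) for p in[(304.1,204.1),(348.4,225.7),(330.2,265.9),(284.8,243.2)]]
print(B,np.mean(B,0),[np.linalg.norm(B[i]-B[i-1]) for i in range(4)])
H=[back(t,p,107) for p in[(296.8,221.1),(335.5,239.5)]];d=H[0]-H[1];print(H,np.mean(H,0),np.linalg.norm(d),np.arctan2(d[1],d[0])-np.pi/2)
print("tip scene",back(s,(334.6,170.4),207)," rest", back(s,(326,195),123),"headunder",back(s,(336,197),111))
print(w, -w["R"].T@w["t"],w["R"].T@[0,0,1])
E
```

```text
[array([612.7, 116.3,  15. ]), array([543.2, -32.3,  15. ]), array([409.8,  25.8,  15. ]), array([480.5, 176.2,  15. ])] [511.6  71.5  15. ] [np.float64(145.1623767497053), np.float64(164.09279146959497), np.float64(145.50529247686075), np.float64(166.2029002038406)]
[array([540.7, 134.9, 107. ]), array([485.8,  13.3, 107. ])] [513.2  74.1 107. ] 133.43395519436203 -0.4243875685515901
tip scene [513.8  72.9 207. ]  rest [547.7  65.2 123. ] headunder [520.9  86.2 111. ]
{'fx': 297.7422367677848, 'fy': 297.7422367677848, 'cx': 319.46128105526964, 'cy': 198.47809811181895, 'R': array([[ 0.2,  1. , -0. ],
       [ 0.9, -0.2,  0.3],
       [ 0.3, -0.1, -1. ]]), 't': array([-523.6,  -38.7,  379.4])} [ 46.6 527.2 373.5] [ 0.3 -0.1 -1. ]
```

Estimates from the top view agree: fixture at about (512,73), yaw −0.42, with the measured sizes matching. The rest points roughly +x, around −0.3 rad. I'll approach for a closer wrist view.

>>> {"api": "carry_out", "payload": {"moves": [[0,2.4,-2.7,1.4,0.1],[0,2.4,-2.7,1.4,0.1],[0,2.4,-2.7,1.4,0.1],[0,2.4,-2.7,1.4,0.1],[0,2.4,-2.7,1.4,0.1]]}}

```text
time_s: 0.52
tool_pos: [239.0, 374.8, 301.5]
tcp_rot: [-0.0, -0.139, 0.99, -0.0]
contact_force: [0.9, 1.1, -0.7]
gripper_width: 85.8
```

```bash
python3 -c "
from h import *
s=env.sense();print(s['time_s'],s['qpos'],s['tool_pos'],s['tcp_rot'])"
```

```text
0.5167 [ 1.00319761e+00  9.95791311e-02 -1.58192955e-01  1.31395401e+00
 -1.71366945e-04  7.25164941e-01] [239.04071238 374.81316262 301.51515635] [-2.36664634e-04 -1.38569030e-01  9.90352665e-01 -4.09205579e-04]
```

>>> {"api": "carry_out", "payload": {"moves": [[0,2.7,-2.9,0,0.1],[0,2.7,-2.9,0,0.1],[0,2.7,-2.9,0,0.1],[0,2.7,-2.9,0,0.1],[0,2.7,-2.9,0,0.1]]}}

```text
time_s: 0.93
tool_pos: [369.5, 235.3, 301.1]
tcp_rot: [-0.0, -0.37, 0.929, 0.0]
contact_force: [0.6, 0.4, -0.0]
gripper_width: 85.0
```

>>> {"api": "carry_out", "payload": {"moves": [[0,2.7,-2.9,0,0.1],[0,2.7,-2.9,0,0.1],[0,2.7,-2.9,0,0.1],[0,2.7,-2.9,0,0.1],[0,2.7,-2.9,0,0.1]]}}

```text
time_s: 1.35
tool_pos: [504.0, 90.8, 301.0]
tcp_rot: [-0.0, -0.588, 0.809, 0.0]
contact_force: [0.2, 1.4, 0.1]
gripper_width: 85.5
```

>>> {"api": "carry_out", "payload": {"moves": [[0,0,0,0,0],[0,0,0,0,0]]}}

```text
time_s: 1.52
tool_pos: [503.9, 91.1, 300.3]
tcp_rot: [-0.001, -0.584, 0.812, 0.0]
contact_force: [-0.4, -0.0, -0.5]
gripper_width: 85.2
```

```bash
python3 - <<'E'
from h import *
import pickle
s=env.sense();m=env.camera_model("wrist");im=env.snapshot("wrist");pickle.dump(m,open("w1.pkl","wb"))
print(s['time_s'],s['tool_pos'],s['tcp_rot'],s['contact_force'],-m["R"].T@m["t"])
cv2.imwrite("pics/w1.png",im[...,::-1])
u=proj(m,(513,73,150)).astype(int);print(u)
E
```

```text
1.5167 [503.94487368  91.09624531 300.34915459] [-7.20941597e-04 -5.83789752e-01  8.11904422e-01  4.64031345e-04] [-0.42369653 -0.04641228 -0.5229612 ] [480.92352926  20.17671457 443.30335144]
[305 170]
```

View pics/w1.png

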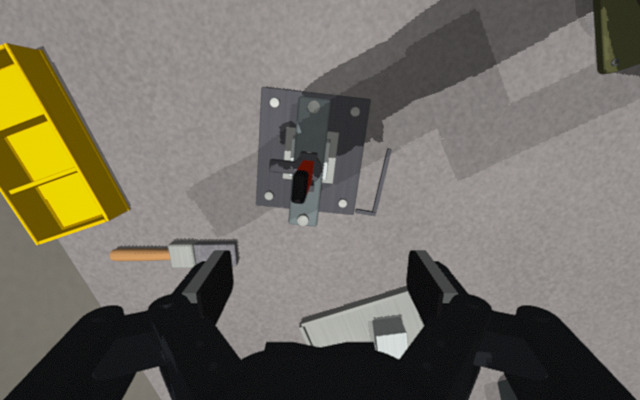

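The wrist view shows the fixture centred near (313,155), the lever at (303,178), the rest pointing left at (275,165), and the bridge screws at (314,106) and (302,220). I'll enlarge it.

```bash
python3 - <<'E'
import cv2
a=cv2.imread("pics/w1.png")[135:235,255:355]
cv2.imwrite("pics/w1c.png",cv2.resize(a,(600,600),interpolation=cv2.INTER_CUBIC))
E
```

```text
(no output)
```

View pics/w1c.png

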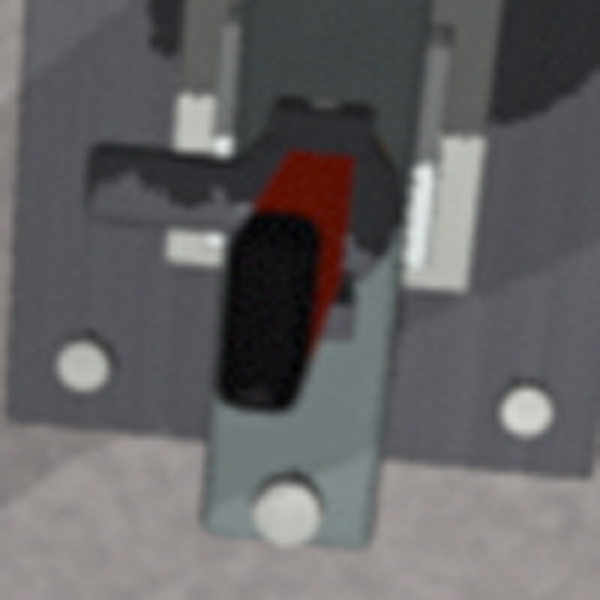

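```bash
python3 - <<'E'
from h import *
import pickle
np.set_printoptions(precision=1,suppress=True)
m=pickle.load(open("w1.pkl","rb"))
c=lambda x,y:(255+x/6,135+y/6)
H=[back(m,c(288,510),107),back(m,(314,106),107)];d=H[1]-H[0];print("screws",H,np.mean(H,0),np.linalg.norm(d),np.arctan2(d[1],d[0])+np.pi/2)
A=np.mean(H,0)
for z in(123,):
  r=back(m,c(88,183),z);print("rest",r,r-A,np.linalg.norm((r-A)[:2]),np.arctan2(*(r-A)[1::-1]))
# rest edge directions
e=back(m,c(92,147),123)-back(m,c(88,215),123);print("restend edge",np.linalg.norm(e),np.arctan2(e[1],e[0])+np.pi/2)
e=back(m,c(92,147),123)-back(m,c(235,157),123);print("rest side",np.arctan2(e[1],e[0]))
T=[back(m,c(x,y),208) for x,y in((258,212),(318,215),(295,408),(218,395))];t=np.mean(T,0);print("tip",t,t-A)
for a,b in((0,3),(1,2),(0,1),(3,2)):
  e=T[a]-T[b];print(np.linalg.norm(e),np.arctan2(e[1],e[0]))
print("head",back(m,c(325,180),125))
E
```

```text
screws [array([540.7, 136.6, 107. ]), array([485.6,  16.4, 107. ])] [513.2  76.5 107. ] 132.14775091646138 -0.4300985185585948
rest [551.1  59.7 123. ] [ 37.9 -16.8  16. ] 41.4642555622256 -0.41600576741890555
restend edge 12.525719651077239 -0.4302171896781499
rest side -0.39467919131489376
tip [515.1  73.4 208. ] [  1.9  -3.1 101. ]
26.3590429745868 -2.12677631660266
27.353407887234685 -2.022656493042489
8.03434573797726 -0.37509841860280313
10.762846445434333 -0.5002853666747671
head [510.   72.6 125. ]
```

>>> {"api": "carry_out", "payload": {"moves": [[0,0.93,-1.6,0,-0.1],[0,0,0,-3.4,0],[0,0,0,-3.4,0],[0,0,0,-3.4,0],[0,0,0,-3.4,0]]}}

```text
time_s: 1.98
tool_pos: [511.3, 78.2, 164.3]
tcp_rot: [0.0, -0.545, 0.838, 0.0]
contact_force: [0.3, 0.9, -0.6]
gripper_width: 85.2
```

>>> {"api": "carry_out", "payload": {"moves": [[0,0,0,0,0],[0,0,0,0,0]]}}

```text
time_s: 2.15
tool_pos: [509.8, 77.6, 164.3]
tcp_rot: [-0.002, -0.545, 0.838, 0.001]
contact_force: [-0.2, -0.4, 1.3]
gripper_width: 85.2
```

```bash
cat >> h.py <<'E'
def st():
    s=env.sense();q=s['tcp_rot'];a=2*np.arctan2(q[2],q[1])-np.pi/2
    print("t%.2f"%s['time_s'],"pos",np.round(s['tool_pos'],1),"yang %.3f"%a,"F",np.round(s['contact_force'],1),"T",np.round(s['wrist_torque'],3),"w %.1f"%s['gripper_width'],"q6 %.2f"%s['qpos'][5])
E
python3 - <<'E'
from h import *
st();m=env.camera_model("wrist");im=env.snapshot("wrist")
a=im[60:400,160:480,::-1];cv2.imwrite("pics/w2.png",cv2.resize(a,None,fx=1.75,fy=1.75,interpolation=cv2.INTER_CUBIC))
print(proj(m,(513.2,75,208)),proj(m,(513.2,75,107)))
for dy in(66,-66):
  print(proj(m,(513.2-dy*np.sin(-.427),75+dy*np.cos(.427),107)))
E
```

```text
t2.15 pos [509.8  77.6 164.3] yang 2.724 F [-0.2 -0.4  1.3] T [ 0.01  -0.045  0.012] w 85.2 q6 -1.00
[310.90809862 304.39911277] [314.28165942 215.51412796]
[313.92931481 295.16910722]
[314.70331173 120.19067094]
```

View pics/w2.png

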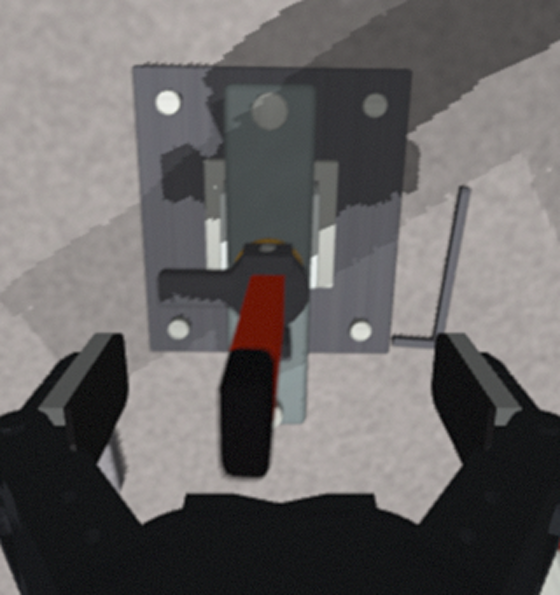

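The view shows the lever tip at (246,412) between the jaws, near the left pad, and the near bridge screw at crop (269,111).

```bash
python3 - <<'E'
from h import *
m=env.camera_model("wrist");st()
c=lambda x,y:(160+x/1.75,60+y/1.75)
s=back(m,c(269,111),107);u=np.array([-np.sin(-.427),np.cos(.427),0]);print("axis",s+66*u)
t=back(m,c(246,412),208);print("tip",t,"head",back(m,c(268,290),127),"rest",back(m,c(159,285),123))
print((t-s-66*u)@[np.cos(.427),np.sin(-.427),0])
E
```

```text
t2.20 pos [512.   77.7 166.3] yang 2.724 F [0.2 0.5 0.5] T [-0.049 -0.007  0.034] w 85.4 q6 -1.00
axis [517.24455037  76.83867648 107.        ]
tip [517.94786637  70.99591894 208.        ] head [516.37237193  75.45294945 127.        ] rest [554.45164083  58.07758237 123.        ]
3.059898337148322
```

```bash
python3 - <<'E'
from h import *
np.set_printoptions(precision=2,suppress=True)
P=[]
for i in range(8):
    s=env.sense();m=env.camera_model("wrist");P.append(np.r_[s['tool_pos'],-m["R"].T@m["t"]]);im=env.snapshot("wrist")
P=np.array(P);print(P,P.mean(0))
E
```

```text
[[512.04  77.73 166.3  482.33   9.31 309.22]
 [513.49  77.75 167.46 483.31   9.25 310.25]
 [514.23  77.62 168.   483.81   9.13 310.71]
 [514.47  77.52 168.08 483.95   8.98 310.76]
 [514.39  77.33 167.86 483.89   8.82 310.57]
 [514.15  77.17 167.5  483.72   8.67 310.25]
 [513.85  76.98 167.12 483.51   8.55 309.88]
 [513.53  76.88 166.68 483.3    8.44 309.51]] [513.77  77.37 167.38 483.48   8.89 310.14]
```

The drift was arm sway, now settled. The TCP is within about 1 mm of the bolt axis, so I'll close the jaws.

>>> {"api": "carry_out", "payload": {"moves": [[120,0,0,0,0],[180,0,0,0,0],[255,0,0,0,0],[255,0,0,0,0],[255,0,0,0,0]], "grip_force": 60}}

```text
time_s: 3.02
tool_pos: [512.5, 76.6, 165.2]
tcp_rot: [-0.0, -0.544, 0.839, 0.0]
contact_force: [-0.1, 0.4, -0.5]
gripper_width: 25.5
```

>>> {"api": "carry_out", "payload": {"moves": [[255,0,0,0,0],[255,0,0,0,0],[255,0,0,0,0],[255,0,0,0,0],[255,0,0,0,0]]}}

```text
time_s: 3.43
tool_pos: [513.5, 76.3, 165.8]
tcp_rot: [0.001, -0.544, 0.839, -0.001]
contact_force: [3.2, -2.7, 2.9]
gripper_width: 11.6
```

```bash
python3 -c "
from h import *
st()"
```

```text
t3.43 pos [513.5  76.3 165.8] yang 2.722 F [ 3.2 -2.7  2.9] T [-0.549 -0.566 -0.153] w 11.6 q6 -1.00
```

>>> {"api": "carry_out", "payload": {"moves": [[255,0,0,-0.015,-0.06],[255,0,0,-0.015,-0.06],[255,0,0,-0.015,-0.06],[255,0,0,-0.015,-0.06],[255,0,0,-0.015,-0.06]]}}

```text
time_s: 3.85
tool_pos: [513.2, 76.4, 165.0]
tcp_rot: [0.001, -0.412, 0.911, -0.001]
contact_force: [2.9, -3.0, 3.4]
gripper_width: 11.2
```

```bash
python3 -c "
from h import *
st()"
```

```text
t3.85 pos [513.2  76.4 165. ] yang 2.420 F [ 2.9 -3.   3.4] T [-0.577 -0.422  0.154] w 11.2 q6 -0.70
```

>>> {"api": "carry_out", "payload": {"moves": [[255,0,0,0,0],[255,0,0,0,0],[255,0,0,0,0]]}}

```text
time_s: 4.1
tool_pos: [513.3, 76.4, 165.0]
tcp_rot: [0.001, -0.413, 0.911, -0.001]
contact_force: [4.0, -3.0, 2.4]
gripper_width: 11.1
```

```bash
python3 -c "
from h import *
st()"
```

```text
t4.10 pos [513.3  76.4 165. ] yang 2.423 F [ 4.  -3.   2.4] T [-0.719 -0.655 -0.173] w 11.1 q6 -0.70
```

```bash
cat >> h.py <<'E'
def samp(n=6):
    v=[]
    for i in range(n):
        s=env.sense();v.append(s['wrist_torque'][2]);env.snapshot("wrist")
    st();print("Tz",np.round(v,3),"mean %.3f"%np.mean(v))
E
python3 -c "
from h import *
samp()"
```

```text
t4.40 pos [513.2  76.4 164.9] yang 2.423 F [ 4.1 -3.7  3.8] T [-0.738 -0.709 -0.119] w 11.1 q6 -0.70
Tz [-0.173 -0.167 -0.143 -0.148 -0.171 -0.141] mean -0.157
```

>>> {"api": "carry_out", "payload": {"moves": [[255,0,0,-0.015,-0.06],[255,0,0,-0.015,-0.06],[255,0,0,-0.015,-0.06],[255,0,0,-0.01,-0.04],[255,0,0,-0.01,-0.03]]}}

```text
time_s: 4.82
tool_pos: [513.1, 76.5, 164.3]
tcp_rot: [0.001, -0.296, 0.955, -0.0]
contact_force: [3.6, -2.9, 5.2]
gripper_width: 11.4
```

```bash
python3 -c "
from h import *
samp(3)"
```

```text
t4.97 pos [513.1  76.5 164.3] yang 2.173 F [ 2.8 -3.5  4.6] T [-0.791 -0.631 -0.057] w 11.2 q6 -0.45
Tz [ 0.15   0.012 -0.071] mean 0.031
```

>>> {"api": "carry_out", "payload": {"moves": [[255,0,0,-0.015,-0.06],[255,0,0,-0.015,-0.06],[255,0,0,-0.015,-0.06],[255,0,0,-0.01,-0.04],[255,0,0,-0.01,-0.03]]}}

```text
time_s: 5.38
tool_pos: [513.0, 76.6, 163.7]
tcp_rot: [0.001, -0.175, 0.985, -0.0]
contact_force: [2.7, -3.1, 5.1]
gripper_width: 11.4
```

```bash
python3 -c "
from h import *
samp(4)"
```

```text
t5.58 pos [513.   76.6 163.7] yang 1.923 F [ 3.  -3.8  5.4] T [-0.725 -0.644 -0.067] w 11.6 q6 -0.20
Tz [ 0.128  0.047 -0.047 -0.027] mean 0.025
```

Still free at 0.80 rad. Continuing.

>>> {"api": "carry_out", "payload": {"moves": [[255,0,0,-0.015,-0.06],[255,0,0,-0.015,-0.06],[255,0,0,-0.015,-0.06],[255,0,0,-0.01,-0.04],[255,0,0,-0.01,-0.03]]}}

```text
time_s: 6.0
tool_pos: [512.9, 76.7, 163.0]
tcp_rot: [0.0, -0.051, 0.999, -0.0]
contact_force: [3.2, -3.1, 5.4]
gripper_width: 11.8
```

```bash
python3 -c "
from h import *
samp(4)"
```

```text
t6.20 pos [512.9  76.7 163. ] yang 1.674 F [ 2.6 -3.4  5.5] T [-0.644 -0.582 -0.047] w 11.1 q6 0.05
Tz [ 0.135 -0.005 -0.008 -0.047] mean 0.019
```

>>> {"api": "carry_out", "payload": {"moves": [[255,0,0,-0.015,-0.06],[255,0,0,-0.015,-0.06],[255,0,0,-0.015,-0.06],[255,0,0,-0.01,-0.04],[255,0,0,-0.01,-0.03]]}}

```text
time_s: 6.62
tool_pos: [512.9, 76.9, 162.4]
tcp_rot: [0.0, 0.074, 0.997, 0.0]
contact_force: [3.0, -3.1, 6.8]
gripper_width: 11.5
```

```bash
python3 -c "
from h import *
samp(4)"
```

```text
t6.82 pos [512.9  76.9 162.4] yang 1.424 F [ 2.8 -2.8  5.3] T [-0.571 -0.507 -0.044] w 11.3 q6 0.30
Tz [ 0.153  0.018 -0.06  -0.117] mean -0.002
```

Still free at 1.30 rad.

>>> {"api": "carry_out", "payload": {"moves": [[255,0,0,-0.015,-0.06],[255,0,0,-0.015,-0.06],[255,0,0,-0.015,-0.06],[255,0,0,-0.01,-0.04],[255,0,0,-0.01,-0.03]]}}

```text
time_s: 7.23
tool_pos: [512.9, 77.1, 161.8]
tcp_rot: [0.0, 0.198, 0.98, 0.0]
contact_force: [2.3, -2.3, 6.3]
gripper_width: 11.3
```

```bash
python3 -c "
from h import *
samp(4)"
```

```text
t7.43 pos [512.9  77.1 161.7] yang 1.174 F [ 1.4 -2.3  5.9] T [-0.519 -0.564 -0.073] w 11.1 q6 0.55
Tz [ 0.128  0.04  -0.035 -0.074] mean 0.015
```

>>> {"api": "carry_out", "payload": {"moves": [[255,0,0,-0.015,-0.06],[255,0,0,-0.015,-0.06],[255,0,0,-0.015,-0.06],[255,0,0,-0.01,-0.04],[255,0,0,-0.01,-0.03]]}}

```text
time_s: 7.85
tool_pos: [512.8, 77.2, 161.1]
tcp_rot: [0.0, 0.318, 0.948, 0.001]
contact_force: [2.5, -1.9, 4.9]
gripper_width: 11.1
```

```bash
python3 -c "
from h import *
samp(4)"
```

```text
t8.05 pos [512.9  77.2 161.1] yang 0.924 F [ 3.2 -1.9  5.6] T [-0.437 -0.556 -0.011] w 11.4 q6 0.80
Tz [ 0.126 -0.015 -0.035 -0.025] mean 0.013
```

Free at 1.80 rad.

>>> {"api": "carry_out", "payload": {"moves": [[255,0,0,-0.015,-0.06],[255,0,0,-0.015,-0.06],[255,0,0,-0.015,-0.06],[255,0,0,-0.01,-0.04],[255,0,0,-0.01,-0.03]]}}

```text
time_s: 8.47
tool_pos: [513.0, 77.3, 160.7]
tcp_rot: [0.0, 0.434, 0.901, 0.001]
contact_force: [2.2, -3.4, 6.6]
gripper_width: 11.4
```

```bash
python3 -c "
from h import *
samp(4)"
```

```text
t8.67 pos [513.   77.3 160.7] yang 0.674 F [ 2.9 -1.9  7. ] T [-0.4   -0.494  0.067] w 11.8 q6 1.05
Tz [0.313 0.14  0.134 0.09 ] mean 0.169
```

Contact: the moving torque rose to 0.31. About 0.1 rad more, slowly.

>>> {"api": "carry_out", "payload": {"moves": [[255,0,0,-0.005,-0.02],[255,0,0,-0.005,-0.02],[255,0,0,-0.005,-0.02],[255,0,0,-0.005,-0.02],[255,0,0,-0.005,-0.02]]}}

```text
time_s: 9.08
tool_pos: [513.0, 77.4, 160.6]
tcp_rot: [0.0, 0.478, 0.878, 0.001]
contact_force: [2.7, -0.8, 8.0]
gripper_width: 11.4
```

```bash
python3 -c "
from h import *
samp(6)"
```

```text
t9.38 pos [513.   77.4 160.6] yang 0.575 F [ 1.4 -1.2  7.2] T [-0.421 -0.401  0.238] w 11.5 q6 1.15
Tz [0.26  0.257 0.163 0.202 0.184 0.186] mean 0.209
```

>>> {"api": "carry_out", "payload": {"moves": [[255,0,0,-0.003,-0.015],[255,0,0,-0.003,-0.015]]}}

```text
time_s: 9.55
tool_pos: [513.0, 77.4, 160.5]
tcp_rot: [0.0, 0.491, 0.871, 0.001]
contact_force: [1.7, -0.9, 7.0]
gripper_width: 11.4
```

```bash
python3 -c "
from h import *
samp(6)"
```

```text
t9.85 pos [513.   77.4 160.5] yang 0.545 F [ 1.4 -1.4  7.7] T [-0.364 -0.471  0.246] w 11.6 q6 1.18
Tz [0.306 0.228 0.222 0.177 0.239 0.258] mean 0.238
```

Snug: held torque about 0.24, turned 2.18 rad in all. The bolt's +x now points at −2.60 rad, toward the robot. I'll release, rise and go behind the lever.

>>> {"api": "carry_out", "payload": {"moves": [[0,0,0,0,0],[0,0,0,0,0],[0,0,0,0,0],[0,0,0,0,0],[0,0,0,0,0]]}}

```text
time_s: 10.27
tool_pos: [511.6, 76.9, 159.0]
tcp_rot: [-0.001, 0.492, 0.871, -0.0]
contact_force: [-0.1, -0.5, 0.0]
gripper_width: 71.0
```

>>> {"api": "carry_out", "payload": {"moves": [[0,0,0,0,0],[0,0,0,2.2,0],[0,0,0,2.2,0],[0,0,0,2.1,0],[0,0,0,0,0]]}}

```text
time_s: 10.68
tool_pos: [514.9, 77.1, 228.7]
tcp_rot: [0.003, 0.492, 0.871, 0.002]
contact_force: [0.6, 0.6, 1.0]
gripper_width: 85.6
```

>>> {"api": "carry_out", "payload": {"moves": [[255,1.9,1.15,0,0],[255,1.9,1.15,0,0],[255,0,0,0,0],[255,0,0,0,0],[255,0,0,0,0]]}}

```text
time_s: 11.1
tool_pos: [549.6, 99.5, 223.9]
tcp_rot: [-0.001, 0.492, 0.871, -0.001]
contact_force: [1.0, 0.6, 0.1]
gripper_width: 25.6
```

>>> {"api": "carry_out", "payload": {"moves": [[255,0,0,0,0],[255,0,0,0,0],[255,0,0,0,0],[255,0,0,0,0],[255,0,0,0,0]]}}

```text
time_s: 11.52
tool_pos: [550.3, 99.5, 224.8]
tcp_rot: [0.0, 0.492, 0.871, 0.0]
contact_force: [-0.2, 0.2, 0.2]
gripper_width: -0.1
```

```bash
python3 - <<'E'
from h import *
import pickle
st();m=env.camera_model("wrist");im=env.snapshot("wrist");pickle.dump(m,open("w3.pkl","wb"))
cv2.imwrite("pics/w3.png",im[...,::-1])
d=np.array([-.857,-.516,0])
A=np.array([513.2,77,0]);print("tip",proj(m,A+[0,0,202]),"rest",proj(m,A+42*d+[0,0,117.5]),"top",proj(m,A+[0,0,107]))
E
```

```text
t11.52 pos [550.3  99.5 224.8] yang 0.542 F [-0.2  0.2  0.2] T [-0.012  0.01   0.029] w -0.1 q6 1.21
tip [247.3930226  235.08988103] rest [221.64644159 195.65508113] top [271.46278456 192.38124914]
```

View pics/w3.png

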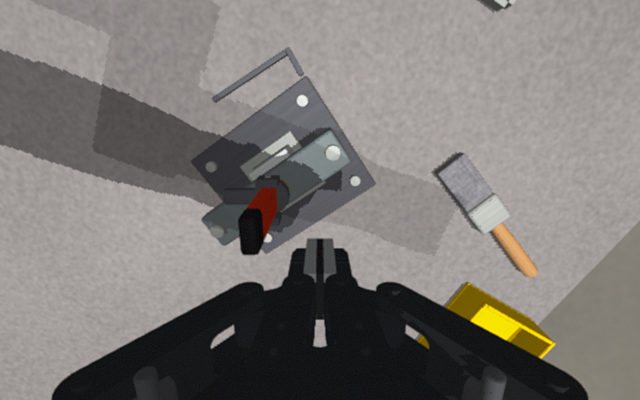

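The lever is upright and centred at (251,232), the rest points left, and the fingers are shut on the opposite side. I'll lower and push along the fold.

>>> {"api": "carry_out", "payload": {"moves": [[255,0,0,-2.0,0],[255,0,0,-1.9,0],[255,0,0,0,0],[255,-0.9,-0.54,0,0],[255,-0.9,-0.54,0,0]]}}

```text
time_s: 11.98
tool_pos: [532.3, 88.7, 186.3]
tcp_rot: [0.0, 0.492, 0.871, 0.0]
contact_force: [-0.0, 0.1, -0.2]
gripper_width: 0.4
```

>>> {"api": "carry_out", "payload": {"moves": [[255,-0.4,-0.24,0,0],[255,-0.4,-0.24,0,0],[255,-0.4,-0.24,0,0],[255,-0.4,-0.24,-0.05,0],[255,-0.4,-0.24,-0.05,0]]}}

```text
time_s: 12.4
tool_pos: [513.3, 77.1, 185.7]
tcp_rot: [0.001, 0.492, 0.871, 0.001]
contact_force: [3.2, 3.3, 0.4]
gripper_width: 0.1
```

```bash
cat >> h.py <<'E'
def sz():
    st();p=env.sense()['tool_pos']-[513.2,77,125.5];print("s %.1f lat %.1f z %.1f"%(p@[-.857,-.516,0],p@[.516,-.857,0],p[2]))
E
python3 -c "
from h import *
sz()"
```

```text
t12.40 pos [513.3  77.1 185.7] yang 0.542 F [3.2 3.3 0.4] T [ 0.51  -0.593 -0.003] w 0.1 q6 1.18
s -0.1 lat 0.0 z 60.2
```

>>> {"api": "carry_out", "payload": {"moves": [[255,-0.36,-0.22,-0.08,0],[255,-0.36,-0.22,-0.1,0],[255,-0.36,-0.22,-0.15,0],[255,-0.36,-0.22,-0.2,0],[255,-0.36,-0.22,-0.2,0]]}}

```text
time_s: 12.82
tool_pos: [494.3, 65.5, 177.5]
tcp_rot: [0.0, 0.492, 0.871, -0.0]
contact_force: [3.0, 1.5, 1.9]
gripper_width: -0.1
```

>>> {"api": "carry_out", "payload": {"moves": [[255,-0.28,-0.17,-0.18,0],[255,-0.26,-0.16,-0.2,0],[255,-0.25,-0.15,-0.22,0],[255,-0.23,-0.14,-0.24,0],[255,-0.22,-0.13,-0.26,0]]}}

```text
time_s: 13.23
tool_pos: [482.0, 58.1, 166.2]
tcp_rot: [0.0, 0.492, 0.871, -0.0]
contact_force: [3.0, 1.0, 3.6]
gripper_width: 0.1
```

```bash
python3 -c "
from h import *
sz()"
```

```text
t13.23 pos [482.   58.1 166.2] yang 0.542 F [3.  1.  3.6] T [ 0.168 -0.486  0.006] w 0.1 q6 1.15
s 36.5 lat 0.1 z 40.7
```

>>> {"api": "carry_out", "payload": {"moves": [[255,-0.18,-0.11,-0.25,0],[255,-0.17,-0.1,-0.26,0],[255,-0.16,-0.1,-0.27,0],[255,-0.15,-0.09,-0.28,0],[255,-0.13,-0.08,-0.28,0]]}}

```text
time_s: 13.65
tool_pos: [473.9, 53.2, 152.7]
tcp_rot: [-0.0, 0.492, 0.871, -0.0]
contact_force: [2.0, -0.1, 4.4]
gripper_width: 0.3
```

>>> {"api": "carry_out", "payload": {"moves": [[255,-0.12,-0.07,-0.29,0],[255,-0.1,-0.06,-0.29,0],[255,-0.08,-0.05,-0.29,0],[255,-0.06,-0.04,-0.29,0],[255,-0.05,-0.03,-0.29,0]]}}

```text
time_s: 14.07
tool_pos: [469.5, 50.6, 138.0]
tcp_rot: [-0.0, 0.492, 0.871, -0.001]
contact_force: [0.2, -2.6, 4.8]
gripper_width: -0.6
```

```bash
python3 -c "
from h import *
sz()"
```

```text
t14.07 pos [469.5  50.6 138. ] yang 0.542 F [ 0.2 -2.6  4.8] T [-0.505  0.01  -0.02 ] w -0.6 q6 1.14
s 51.1 lat 0.0 z 12.5
```

>>> {"api": "carry_out", "payload": {"moves": [[255,0,0,-0.15,0],[255,0,0,-0.15,0],[255,0,0,-0.13,0],[255,0,0,-0.1,0]]}}

```text
time_s: 14.4
tool_pos: [469.1, 50.8, 132.7]
tcp_rot: [-0.001, 0.492, 0.871, -0.001]
contact_force: [-1.0, -3.4, 5.2]
gripper_width: 0.2
```

```bash
python3 -c "
from h import *
sz()"
```

```text
t14.40 pos [469.1  50.8 132.7] yang 0.542 F [-1.  -3.4  5.2] T [-0.691  0.436  0.027] w 0.2 q6 1.14
s 51.3 lat -0.3 z 7.2
```

>>> {"api": "carry_out", "payload": {"moves": [[255,0,0,-0.08,0],[255,0,0,-0.06,0]]}}

```text
time_s: 14.57
tool_pos: [469.1, 50.9, 131.6]
tcp_rot: [-0.001, 0.492, 0.871, -0.001]
contact_force: [-3.6, -3.6, 10.8]
gripper_width: -0.1
```

```bash
python3 -c "
from h import *
sz()"
```

```text
t14.57 pos [469.1  50.9 131.6] yang 0.542 F [-3.6 -3.6 10.8] T [-0.754  0.771  0.022] w -0.1 q6 1.14
s 51.2 lat -0.4 z 6.1
```

>>> {"api": "carry_out", "payload": {"moves": [[255,0,0,-0.06,0],[255,0,0,0,0]]}}

```text
time_s: 14.73
tool_pos: [469.2, 50.9, 131.6]
tcp_rot: [-0.001, 0.492, 0.871, -0.001]
contact_force: [-3.8, -4.2, 10.1]
gripper_width: 0.5
```

```bash
python3 -c "
from h import *
sz()"
```

```text
t14.73 pos [469.2  50.9 131.6] yang 0.542 F [-3.8 -4.2 10.1] T [-0.757  0.886 -0.043] w 0.5 q6 1.14
s 51.2 lat -0.4 z 6.1
```

The lever stopped at exactly the predicted closed height. I'll press slightly more to confirm it is on the stop.

>>> {"api": "carry_out", "payload": {"moves": [[255,0,0,-0.08,0],[255,0,0,-0.08,0],[255,0,0,0,0]]}}

```text
time_s: 14.98
tool_pos: [469.2, 50.9, 131.2]
tcp_rot: [-0.0, 0.492, 0.871, -0.0]
contact_force: [-6.5, -4.5, 18.2]
gripper_width: 0.2
```

```bash
python3 -c "
from h import *
sz()"
```

```text
t14.98 pos [469.2  50.9 131.2] yang 0.542 F [-6.5 -4.5 18.2] T [-0.808  1.47  -0.022] w 0.2 q6 1.14
s 51.2 lat -0.3 z 5.7
```

>>> {"api": "carry_out", "payload": {"moves": [[255,0,0,1.0,0],[255,0,0,3.0,0],[255,0,0,3.5,0],[255,0,2.0,2.0,0],[255,0,3.0,1.0,0]]}}

```text
time_s: 15.4
tool_pos: [471.7, 101.4, 237.4]
tcp_rot: [0.001, 0.493, 0.87, 0.002]
contact_force: [1.0, 0.7, -0.6]
gripper_width: -0.1
```

>>> {"api": "carry_out", "payload": {"moves": [[255,-0.5,3.0,0,0],[255,-0.5,2.0,0,0],[255,0,0,0,0],[255,0,0,0,0],[255,0,0,0,0]]}}

```text
time_s: 15.82
tool_pos: [459.8, 151.2, 234.0]
tcp_rot: [-0.001, 0.492, 0.871, -0.0]
contact_force: [-0.1, 0.8, 0.5]
gripper_width: -0.1
```

```bash
python3 - <<'E'
from h import *
st();a=env.snapshot("wrist");b=env.snapshot("scene");t=env.snapshot("top")
c=np.zeros((600,800,3),np.uint8)
c[:400,:640]=a;c[400:600,:188]=cv2.resize(b[160:245,300:380],(188,200),interpolation=cv2.INTER_CUBIC)
c[400:600,190:415]=cv2.resize(t[195:275,270:360],(225,200),interpolation=cv2.INTER_CUBIC)
c[400:600,420:740]=cv2.resize(t,(320,200))
cv2.imwrite("pics/w4.png",c[...,::-1])
E
```

```text
t15.82 pos [459.8 151.2 234. ] yang 0.543 F [-0.1  0.8  0.5] T [-0.     0.011 -0.014] w -0.1 q6 1.35
```

View pics/w4.png

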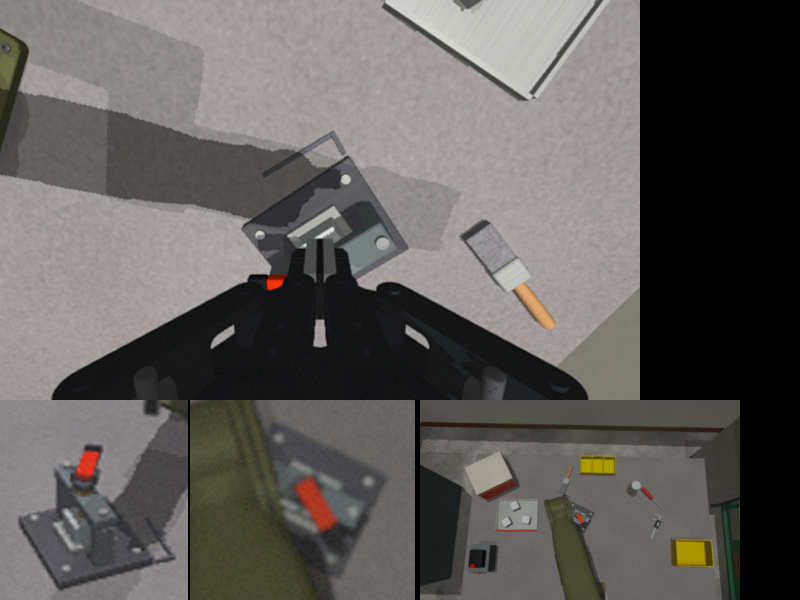

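The pictures show the lever folded toward the robot with its black end outward (top crop (315,503)). The block is in its nest, and the hex key, brush, tray, caliper, driver and oil can are where they were. The robot is clear, so I'll hand in.

```bash
python3 -c "
from h import *
print(env.job_done())"
```

```text
the job is handed in; nothing more can be done
None
```

The block is clamped, the lever is folded onto its rest, and the job was handed in at about 16 s on the robot's clock. No verdict was reported.

- **Clamping:** I gripped the upright lever and turned the bolt clockwise about 2.18 rad, following it down. It ran free at about 0.13–0.15 N m, and the foot met the block at about 1.9 rad. I stopped with a held torque of about 0.24 N m against the 0.25 given for snug.
- **Torque doubts:** By angle past contact I estimate about 0.44 N m of turning torque. The last measured moving value was only about 0.31 N m, taken at low speed. While the foot was free, the held readings were near zero or slightly negative instead of the stated 0.05–0.1. I put that down to overshoot when the tool stopped.
- **Folding:** I let go and pushed the lever down with the closed fingers at about 5 N. It came up against a stiff stop at the height calculated for fully closed. I pressed to about 18 N to confirm, then backed off.
- **Last checks:** The final pictures show the lever folded over its rest. The block appears in its nest, though the gripper partly hides it. The bystanders look unmoved, and the robot was touching nothing. I judged that the lever is fully closed by height and force, and took no separate measurement of its angle.

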